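# Clamp an amplifier case in a cam fixture

## Task

Get the amplifier case ready for screwing: slide it along the fixture plate until its end is home against the end stop, then swing the cam lever until the cam has pushed the case firmly against both fence pads and holds it there, and let go. Stop as soon as it is held: cranking the lever on squeezes the clamp's spring too far and dents the thin case. Leave the things lying round about where they are.

Things in the scene. Friction and masses are not known exactly. Their poses are not given: they have to be found in the camera images.
- fixture: Fixture fixed on the bench: dark steel plate 236 x 212 x 12 mm (its x -118..118, y -152..60 mm) with a steel fence along its +y side, an end stop at its +x end and a cam clamp on its -y side. Origin on the plate's underside at bench height; x runs along the fence to the end stop, y from cam to fence, z up. A case fully home has its origin at x = 0, y = 0 of this frame.
- fence_face (a point): Point midway between the faces of the two fence pads that the case's side must touch: fixture x = 0, y = +37 mm, 26 mm over the bench; its axes are the fixture's. The pads (18 mm wide) are 124 mm apart along x. The fence bar behind them is 176 mm long, y = 41..57 mm, its top 38 mm over the bench.
- stop_face (a point): Face of the end stop's pad that the case's end must touch: fixture x = +83, y = 0 mm, 26 mm over the bench; its axes are the fixture's. The block behind it is 44 mm wide, its top 38 mm over the bench.
- case: Grey amplifier case lying loose on the plate between fence and cam, 0.34 kg, solid body 156 x 74 x 25 mm. Origin on its underside (12 mm over the bench), midway across its width, 83 mm from its plain end and 73 mm from its other end, where small fittings stick out 10 mm more. The case's +x points away from the end stop. It starts 15 to 38 mm short of the stop and 3 to 6 mm off the fence.
- cam_pivot (a point): Cam's upright pivot, at the cam's top, 26 mm over the bench, at fixture x = -10 mm. Its distance P along fixture y to the fence pad faces differs each time (98 to 105 mm). The cam is a steel disc of radius 26 mm, centre 12 mm off the pivot; at lever angle q it reaches 26 + 12 cos(2.705 - q) mm towards the fence. The case becomes tight when this reach equals P - 74 mm.
- cam_lever (a joint): Lever angle q, rad, 0 (open) to 2.44, growing clockwise from above. In fixture axes the lever points from the pivot along the angle -(0.175 + q): at 0 nearly to the end stop, then away from the fence. Raising q pushes the case to the fence and rubs it towards the end stop. Starts at 0 to 0.25; stays where it is left (0.35 N m, 3.5 N at the handle; about twice that when clamping).
- cam_slide (a joint): How far the pivot is pushed back from the fence on its sprung slide, m: 0 until the case is tight, then growing about 0.01 m per rad of lever. Spring preload 5 N, plus 4 N per mm. 0.5 to 3 mm is a sound hold; more than 4.5 mm is overrun; hard end at 6 mm.
- lever_knob (a point): Middle of the black upright round handle at the lever's end, 105 mm from the pivot, 74 mm over the bench. The handle is 20 mm thick and stands from 48 to 101 mm over the bench; it can be pushed sideways, hooked, or pinched from above. The lever bar under it is 16 mm wide, 41 to 48 mm over the bench.
- driver: Bystander: screwdriver with a red handle lying on the bench, 193 mm long.
- glue: Bystander: small white and yellow bottle with orange spout standing on the bench, 41 mm wide, 104 mm high.
- spool: Bystander: spool of solder wire standing on the bench, 56 mm wide, 36 mm high.
- jar: Bystander: jar with cream screw lid standing on the bench, 59 mm wide, 58 mm high.

How it is judged:
By the outcome, as a careful person would: the job done as asked, in the order asked, and still so for the second after the job is handed in, with the robot touching nothing.
It also fails if it takes over 50 s, if anything falls off the work surface, if the arm or the gripper's body presses on something with over 40 N, if the wrist force passes 120 N, or if a joint passes its speed limit or range.

## Robot

A 6-joint arm with a two-finger parallel gripper is mounted at the origin on a cart in front of the work surface, level with it; the furniture and walls round the work are solid. World frame = base frame: x ahead of the robot, y to its left, z up, the work surface at z = 0. Lengths are in m, angles in rad, forces in N, time in s.
With the tool pointing down it reaches from about 0.3 to 0.95 m from the base axis. Payload 3.1 kg.
Tool frame: the origin (TCP) lies at the centre of the arm's flange, where the gripper is bolted on; the fingertips stand 173 mm ahead of it and the grasp point (between the pads) lies 155 mm ahead of it; z points along the fingers, y is the line along which they close (so a half turn about z gives the same grasp; the last joint's range is limited). The gripper opens to 85 mm and grips with 20 to 120 N. Pads are 22 mm wide; open, the fingers measure 114 mm over their backs; the gripper's body (76 mm by 85 mm) begins 54 mm behind the grasp point. The pads swing forward as they close: fully open they stand 13 mm farther back than shut.
Start: joints at [-1.315, 0.308, 1.634, -0, 1.2, -0.07], TCP at [0.2, -0.592, 0.405] pointing down, gripper open.
Joint ranges: [-3.06, 3.06], [-0.79, 1.96], [0.05, 2.63], [-1.19, 4.34], [0.05, 2.64], [-2.94, 2.94]. Speed limits (rad/s): [2.79, 2.79, 3.14, 3.14, 3.14, 3.14].

## Interface

Orientations are given as a unit quaternion [w, x, y, z].
In Python, from station import get_state, capture, finish_job gives the robot as it stands.
- The arm moves only by the tool drive_tool, never from a script. Its argument "steps" is a list of rows, each an object of numbers: "ax", "ay", "az": the turn, a rotation vector about the world's x, y, z normalised to -1 to 1, where 1 is 180 degrees; "tx", "ty", "tz": the shift along the world's x, y, z normalised to -1 to 1, where 1 is 200 mm; "claw": the opening, from 0 (shut) to 1 (fully open). In form: [{"ax": .., "ay": .., "az": .., "tx": .., "ty": .., "tz": .., "claw": ..}, ...]. A call has 1 to 12 rows; each row shifts and turns the commanded pose from where the row before left it; what a row does not reach is not made up. A row lasts 1/12 s, in which the tool goes at most 41.7 mm and 7.16 degrees, less where a joint would pass 70% of its speed; a pose out of reach is approached as far as the arm can. A call with a number of a shift or a turn outside -1 to 1 is refused whole. A call with a gripper value outside its range is refused whole. The fingers move at their own pace and stop on an object; "newtons" is the grip in N (left out, the last holds). Time passes only in rows, so rows that do not move let the fingers close. It gives the time, the measured TCP pose, the force, the opening and the grip force at its end, in the units of the state.
- get_state(): the state, without advancing time (a new reading comes with each control period).
- capture(name): name is "scene" or "top" or "wrist"; returns a dict with "frame" (480x640x3 uint8, red, green, blue), "camera_matrix" (3x3 intrinsics, pixels), "extrinsics" (4x4, takes a point from camera to world coordinates). Camera axes: x right, y up, looking along -z (the intrinsics and any distortion apply to the point x, -y, -z); pixel columns grow to the right and rows downward; lengths in m; the calibration is good to about 2 mm. A picture is of the moment at which its call begins. There is no depth.
- finish_job(): hands the job in; it is judged then, once.
The state is a dict: "clock": time; "joints": joint angles; "dq": joint speeds; "joint_efforts": joint torques, N m; "tool_pos": TCP position; "tcp_rot": TCP orientation; "ft_force": force on the tool from outside, world axes, zero at the start; "wrist_torque": the same for the moment, N m; "gripper_width": finger opening in m; "grip_force": force on a finger pad.
Only numpy, scipy, OpenCV 4.12 (cv2) and the standard library are available. Lean on these libraries where they do the work, as an engineer would, in place of code of your own. Each camera call takes 0.05 s, during which the arm holds its last target. There are 200 camera calls.

## Working session

There is one attempt and no reset: what is moved stays moved. The work goes in short steps, Python scripts to look and compute and a tool call to move; the robot and the scene stay as the last step left them, time stands still between calls to the robot, and variables do not carry over. Pictures are saved under pics/ and viewed, at most 10 in all, crops included, and the job is handed in when it is done.

Besides the shell and the picture viewer there is one more tool, called after "Request:" in YAML: its name, and indented under it one key for each argument. drive_tool: Moves the arm, as the interface text tells. Scaled input: -1 to 1 covers 200 mm each way for a shift and 180 degrees each way for a turn. Its arguments: {"type":"object","properties":{"steps":{"type":"array"},"newtons":{"type":"number"}},"required":["steps"]}

```bash
mkdir -p pics; cat > h.py <<'E'
import numpy as np, cv2, json
from station import get_state, capture, finish_job
def snap(cam,fn):
    c=capture(cam); cv2.imwrite(f'pics/{fn}.png',c['frame'][:,:,::-1]); 
    np.savez(f'pics/{fn}.npz',K=c['camera_matrix'],E=c['extrinsics'],f=c['frame']); return c
def ray(fn,u,v,z):
    d=np.load(f'pics/{fn}.npz'); K,E=d['K'],d['E']
    p=np.linalg.solve(K,[u,v,1.]); r=E[:3,:3]@np.array([p[0],-p[1],-p[2]]); o=E[:3,3]
    return o+r*(z-o[2])/r[2]
def proj(fn,P):
    d=np.load(f'pics/{fn}.npz'); K,E=d['K'],d['E']
    q=E[:3,:3].T@(np.array(P,float)-E[:3,3]); q=K@np.array([q[0],-q[1],-q[2]]); return q[:2]/q[2]
E
python3 - <<'E'
from h import *
for n in ('top','scene'):
    c=snap(n,n+'0'); print(n,c['camera_matrix'].round(1).tolist(),c['extrinsics'].round(3).tolist())
s=get_state(); print(s)
E
```

```text
top [[456.0, 0.0, 324.4], [0.0, 456.0, 233.1], [0.0, 0.0, 1.0]] [[-0.02, 0.998, -0.061, 0.509], [-1.0, -0.02, -0.003, -0.037], [-0.004, 0.061, 0.998, 0.965], [0.0, 0.0, 0.0, 1.0]]
scene [[584.5, 0.0, 315.4], [0.0, 584.5, 237.3], [0.0, 0.0, 1.0]] [[-0.469, -0.57, 0.675, 1.462], [0.883, -0.291, 0.368, 0.448], [-0.014, 0.768, 0.64, 0.921], [0.0, 0.0, 0.0, 1.0]]
{'clock': 0.1, 'joints': array([-1.31466954e+00,  3.08901831e-01,  1.63507760e+00,  2.36551800e-05,
        1.19972918e+00, -6.97015552e-02]), 'dq': array([ 0.00183506, -0.00046001, -0.00251565,  0.00022353,  0.00090931,
       -0.00038776]), 'joint_efforts': array([-1.22795776e-03, -4.16408086e+01, -2.77644503e+01, -1.22654938e-04,
        4.05048573e-03, -1.14890301e-05]), 'tool_pos': array([ 0.19993414, -0.59173999,  0.40356284]), 'tcp_rot': array([-1.05441099e-03,  9.86758957e-01,  1.62190142e-01, -8.75039406e-05]), 'ft_force': array([ 0.03158345, -0.32251365, -0.37374468]), 'wrist_torque': array([-2.22342303e-02,  5.79020123e-05, -1.20474396e-03]), 'grip_force': 0.0, 'gripper_width': 0.08518424804982414}
```

View pics/top0.png

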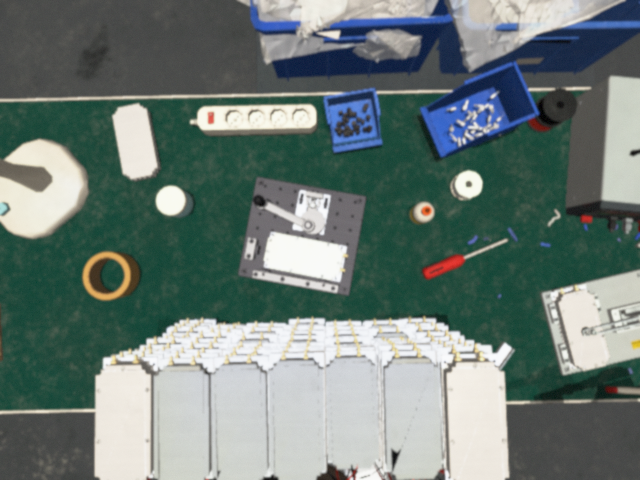

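View pics/scene0.png

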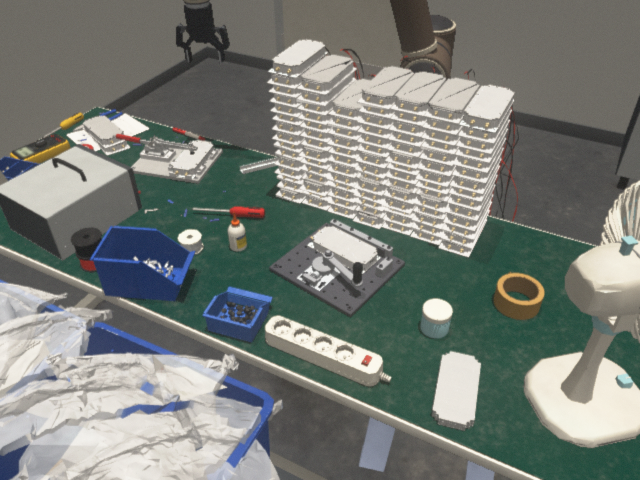

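The top view shows the fixture at (300,235), with its fence towards the robot, its end stop on the left (250,248), and the lever knob at (260,201). A tall stack of cases stands between the robot and the fixture. Next I'll measure these.

```bash
python3 - <<'E'
from h import *
f=np.load('pics/top0.npz')['f']
cv2.imwrite('pics/c1.png',cv2.resize(f[165:305,225:380,::-1],None,fx=5,fy=4.28*5/4.28*0.85,interpolation=cv2.INTER_CUBIC)[:600])
c=f[170:305,230:375]
cv2.imwrite('pics/c1.png',cv2.resize(c[:,:,::-1],None,fx=4.4,fy=4.4,interpolation=cv2.INTER_CUBIC))
print(c.shape)
for u,v in ((105,362),(505,350)): print('stackfoot?',ray('top0',u,v,0))
g=np.load('pics/scene0.npz')['f']
# stack heights: foot in scene and top
for n,u,v in(('footR',470,251),('footL',280,197)):print(n,ray('scene0',u,v,0))
for n,u,v in(('topR',482,108),('topL',275,70)):
  for z in(.15,.2,.25,.3,.35):print(n,z,ray('scene0',u,v,z).round(3))
for u in (100,300,495):
  for z in(.2,.25,.3,.35):print('toptop',z,ray('top0',u,365,z).round(3))
E
```

```text
(135, 145, 3)
stackfoot? [0.30682331 0.42860732 0.        ]
stackfoot? [ 0.31577191 -0.40599107  0.        ]
footR [ 3.68799777e-01  2.70258250e-01 -1.11022302e-16]
footL [ 3.84972004e-01 -2.45904585e-01 -1.11022302e-16]
topR 0.15 [-0.058  0.154  0.15 ]
topR 0.2 [0.04  0.173 0.2  ]
topR 0.25 [0.139 0.192 0.25 ]
topR 0.3 [0.238 0.211 0.3  ]
topR 0.35 [0.336 0.23  0.35 ]
topL 0.15 [-0.02  -0.495  0.15 ]
topL 0.2 [ 0.076 -0.434  0.2  ]
topL 0.25 [ 0.173 -0.372  0.25 ]
topL 0.3 [ 0.269 -0.311  0.3  ]
topL 0.35 [ 0.365 -0.25   0.35 ]
toptop 0.2 [0.344 0.34  0.2  ]
toptop 0.25 [0.355 0.316 0.25 ]
toptop 0.3 [0.365 0.291 0.3  ]
toptop 0.35 [0.376 0.266 0.35 ]
toptop 0.2 [0.338 0.01  0.2  ]
toptop 0.25 [0.349 0.006 0.25 ]
toptop 0.3 [0.36  0.003 0.3  ]
toptop 0.35 [0.371 0.    0.35 ]
toptop 0.2 [ 0.332 -0.312  0.2  ]
toptop 0.25 [ 0.343 -0.294  0.25 ]
toptop 0.3 [ 0.355 -0.276  0.3  ]
toptop 0.35 [ 0.366 -0.258  0.35 ]
```

View pics/c1.png

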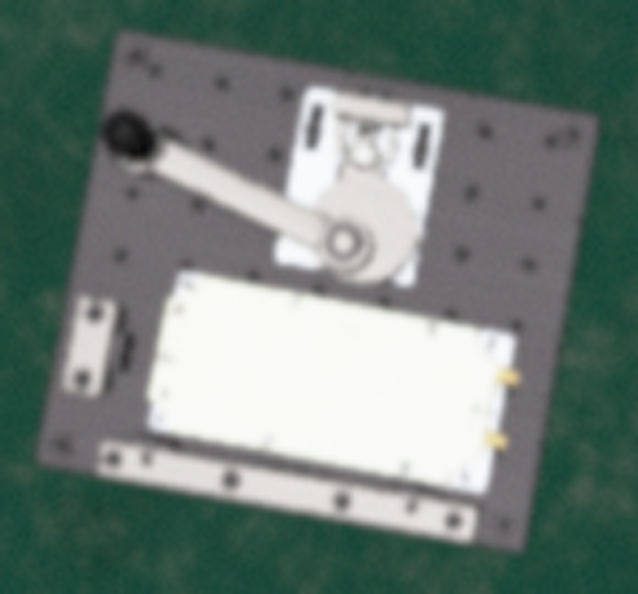

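The crop shows the knob at crop (130,133), the pivot at (343,242), the case, and its fittings at (509,377) and (497,440). The stack front is at x≈0.37, its height about 0.35, and it spans y from -0.25 to 0.27. The arm has to reach over it, so I'll compute the fixture pose and lift the arm while logging joints to work out the link geometry.

```bash
python3 - <<'E'
from h import *
P=lambda u,v,z: ray('top0',230+(u+.5)/4.4-.5,170+(v+.5)/4.4-.5,z)
cor={'UL':((122,32),(118,-152)),'UR':((600,117),(-118,-152)),'BR':((523,550),(-118,60)),'BL':((38,462),(118,60))}
A=[];B=[]
for k,(uv,f) in cor.items(): A.append(f);B.append(P(*uv,.012)[:2]*1000); print(k,B[-1].round(1))
A=np.array(A,float);B=np.array(B)
a=A-A.mean(0);b=B-B.mean(0);th=np.arctan2((a[:,0]*b[:,1]-a[:,1]*b[:,0]).sum(),(a*b).sum())
R=np.array([[np.cos(th),-np.sin(th)],[np.sin(th),np.cos(th)]]);t=B.mean(0)-R@A.mean(0)
print('th',th,'t',t,'res',(A@R.T+t-B).round(1).tolist())
np.savez('fix.npz',R=R,t=t,th=th)
F=lambda p:R.T@(p[:2]*1000-t)
for n,uv,z in (('knob',(130,133),.101),('pivot',(343,242),.048),('pivot45',(343,242),.04),('case A',(180,272),.037),('B',(516,335),.037),('C',(488,493),.037),('D',(148,430),.037),('fit1',(511,377),.025),('fit2',(499,440),.025),('fence',(100,440),.038),('fenceR',(476,508),.038),('stop',(115,302),.038)):
  print(n,F(P(*uv,z)).round(1),P(*uv,z).round(3))
E
```

```text
UL [688.1 104.6]
UR [ 642.5 -123.5]
BR [437.6 -82. ]
BL [483.4 146.6]
th 1.371628490669049 t [517.8178833  20.5130851] res [[2.1, 1.5], [1.0, -1.8], [-2.0, -1.3], [-1.1, 1.5]]
knob [ 88.1 -93.7] [0.627 0.088 0.101]
pivot [ -8.4 -67.3] [ 0.582 -0.001  0.048]
pivot45 [ -8.  -67.9] [ 0.583 -0.001  0.04 ]
case A [ 64.  -40.9] [0.571 0.075 0.037]
B [-94.3 -39.9] [ 0.538 -0.08   0.037]
C [-94.4  34. ] [ 0.466 -0.065  0.037]
D [65.  33.5] [0.498 0.091 0.037]
fit1 [-95.9 -20.7] [ 0.519 -0.078  0.025]
fit2 [-95.6   9.3] [ 0.49  -0.071  0.025]
fence [85.8 41.9] [0.494 0.113 0.038]
fenceR [-90.2  41.7] [ 0.459 -0.06   0.038]
stop [ 90.9 -21.8] [0.557 0.105 0.038]
```

Request:
drive_tool:
  steps:
    - {"tz": 0.2}
    - {"tz": 0.2}
    - {"tz": 0.2}
    - {"tx": 0.2, "ty": 0.05}
    - {"tx": 0.2, "ty": 0.05}
    - {"tx": 0.2, "ty": 0.05}
    - {"tx": 0.2, "ty": 0.05}

```text
invalid input at $.steps[0]: expected keys ax, ay, az, tx, ty, tz, claw
```

```bash
python3 - <<'E'
from h import *
s=get_state();print(s['clock'],s['joints'].round(4),s['tool_pos'].round(4),s['tcp_rot'].round(3))
E
```

```text
0.1 [-1.3147  0.3089  1.6351  0.      1.1997 -0.0697] [ 0.1999 -0.5917  0.4036] [-0.001  0.987  0.162 -0.   ]
```

Request:
drive_tool:
  steps:
    - {"ax": 0, "ay": 0, "az": 0, "tx": 0, "ty": 0, "tz": 0.2, "claw": 0.5}
    - {"ax": 0, "ay": 0, "az": 0, "tx": 0, "ty": 0, "tz": 0.2, "claw": 0.5}
    - {"ax": 0, "ay": 0, "az": 0, "tx": 0, "ty": 0, "tz": 0.2, "claw": 0.5}
    - {"ax": 0, "ay": 0, "az": 0, "tx": 0.2, "ty": 0.05, "tz": 0, "claw": 0.5}
    - {"ax": 0, "ay": 0, "az": 0, "tx": 0.2, "ty": 0.05, "tz": 0, "claw": 0.5}
    - {"ax": 0, "ay": 0, "az": 0, "tx": 0.2, "ty": 0.05, "tz": 0, "claw": 0.5}
    - {"ax": 0, "ay": 0, "az": 0, "tx": 0.2, "ty": 0.1, "tz": 0, "claw": 0.5}
    - {"ax": 0, "ay": 0, "az": 0, "tx": 0.2, "ty": 0.1, "tz": 0, "claw": 0.5}

```text
clock: 0.77
tool_pos: [0.396, -0.5241, 0.5239]
tcp_rot: [-0.0, 0.987, 0.162, -0.0]
ft_force: [-0.6, -0.5, 0.0]
gripper_width: 0.0424
grip_force: 0.0
```

```bash
python3 - <<'E'
from h import *
s=get_state();print(s['clock'],s['joints'].round(4),s['tool_pos'].round(4),s['tcp_rot'].round(3))
E
```

```text
0.7667 [-0.9901  0.2927  1.4148  0.      1.4351  0.2557] [ 0.396  -0.5241  0.5239] [-0.     0.987  0.162 -0.   ]
```

Request:
drive_tool:
  steps:
    - {"ax": 0, "ay": 0, "az": 0.0277, "tx": 0.17, "ty": 0.05, "tz": 0, "claw": 0.54}
    - {"ax": 0, "ay": 0, "az": 0.0277, "tx": 0.17, "ty": 0.1, "tz": 0, "claw": 0.54}
    - {"ax": 0, "ay": 0, "az": 0.0277, "tx": 0.17, "ty": 0.1, "tz": 0, "claw": 0.54}
    - {"ax": 0, "ay": 0, "az": 0.0277, "tx": 0, "ty": 0.2, "tz": 0, "claw": 0.54}
    - {"ax": 0, "ay": 0, "az": 0.0277, "tx": 0, "ty": 0.2, "tz": 0, "claw": 0.54}
    - {"ax": 0, "ay": 0, "az": 0.0277, "tx": 0, "ty": 0.2, "tz": 0, "claw": 0.54}
    - {"ax": 0, "ay": 0, "az": 0.0277, "tx": 0, "ty": 0.2, "tz": 0, "claw": 0.54}
    - {"ax": 0, "ay": 0, "az": 0.0277, "tx": 0, "ty": 0.2, "tz": 0, "claw": 0.54}
    - {"ax": 0, "ay": 0, "az": 0.0277, "tx": 0, "ty": 0.2, "tz": 0, "claw": 0.54}
    - {"ax": 0, "ay": 0, "az": 0.0277, "tx": 0, "ty": 0.2, "tz": 0, "claw": 0.54}
    - {"ax": 0, "ay": 0, "az": 0.0277, "tx": 0, "ty": 0.2, "tz": 0, "claw": 0.54}
    - {"ax": 0, "ay": 0, "az": 0.0277, "tx": 0, "ty": 0.2, "tz": 0, "claw": 0.54}

```text
clock: 1.77
tool_pos: [0.4959, -0.113, 0.5242]
tcp_rot: [-0.0, 0.773, 0.634, -0.0]
ft_force: [0.0, 0.3, -0.6]
gripper_width: 0.0465
grip_force: 0.0
```

```bash
python3 - <<'E'
from h import *
s=get_state();print(s['clock'],s['joints'].round(4),s['tool_pos'].round(4),s['tcp_rot'].round(3))
snap('wrist','w1')
F=np.load('fix.npz');R,t=F['R'],F['t']
for n,p,z in(('fitend',(-94,-3),.025),('pivot',(-10,-67),.045),('UR',(-118,-152),.012),('BR',(-118,60),.012)):
  q=R@np.array(p)+t; print(n,proj('w1',[q[0]/1000,q[1]/1000,z]).round(0))
E
```

```text
1.7667 [-3.0960e-01 -1.0600e-02  1.7573e+00  2.0000e-04  1.3955e+00 -1.1290e-01] [ 0.4959 -0.113   0.5242] [-0.     0.773  0.634 -0.   ]
fitend [314. 145.]
pivot [379.  60.]
UR [445. 166.]
BR [259. 165.]
```

View pics/w1.png

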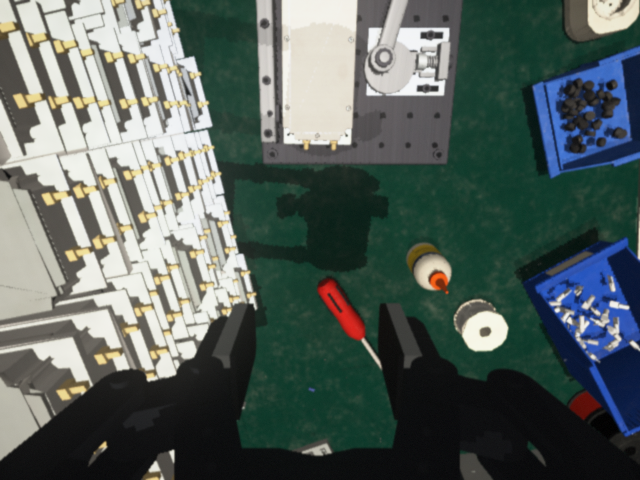

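The wrist view shows the case end at about (284..351,142), the fittings at (306,146) and (333,146), and the pivot at (384,57). The fence is at left and the driver lies below the gripper. I'll refine from this view.

```bash
python3 - <<'E'
from h import *
F=np.load('fix.npz');R,t=F['R'],F['t']
for n,u,v,z in(('caseL',284,130,.037),('caseR',353,130,.037),('foot',284,143,.012),('fit1',306,150,.025),('fit2',333,150,.025),('pivot',384,57,.05),('pivot.045',384,57,.045),('UR',448,163,.012),('BR',263,163,.012),('fence in',276,100,.038),('fence out',262,100,.038)):
  p=ray('w1',u,v,z);print(n,(R.T@(p[:2]*1000-t)).round(1),p.round(3))
f=np.load('pics/w1.npz')['f'][0:180,240:470,::-1]
cv2.imwrite('pics/c2.png',cv2.resize(f,None,fx=3.3,fy=3.3,interpolation=cv2.INTER_CUBIC))
E
```

```text
caseL [-77.8  29. ] [ 0.474 -0.05   0.037]
caseR [-77.6 -43.9] [ 0.546 -0.064  0.037]
foot [-93.   31.1] [ 0.469 -0.064  0.012]
fit1 [-99.5   6.1] [ 0.492 -0.076  0.025]
fit2 [-99.4 -23.6] [ 0.521 -0.082  0.025]
pivot [ -8.  -71.2] [ 0.586 -0.001  0.05 ]
pivot.045 [ -7.4 -71.9] [ 0.587 -0.001  0.045]
UR [-114.8 -155.4] [ 0.647 -0.123  0.012]
BR [-115.3   55.6] [ 0.441 -0.082  0.012]
fence in [-47.8  36.5] [ 0.473 -0.019  0.038]
fence out [-47.8  51. ] [ 0.458 -0.016  0.038]
```

View pics/c2.png

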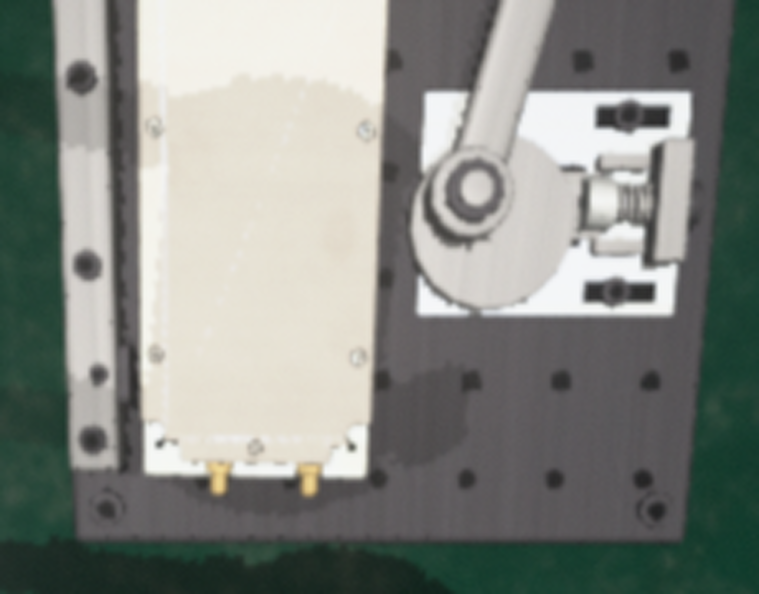

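Request:
drive_tool:
  steps:
    - {"ax": 0, "ay": 0, "az": 0, "tx": 0.02, "ty": 0, "tz": -0.19, "claw": 0.54}
    - {"ax": 0, "ay": 0, "az": 0, "tx": 0, "ty": 0, "tz": -0.19, "claw": 0.54}
    - {"ax": 0, "ay": 0, "az": 0, "tx": 0, "ty": 0, "tz": -0.19, "claw": 0.54}
    - {"ax": 0, "ay": 0, "az": 0, "tx": 0, "ty": 0, "tz": -0.19, "claw": 0.54}
    - {"ax": 0, "ay": 0, "az": 0, "tx": 0, "ty": 0, "tz": -0.19, "claw": 0.54}
    - {"ax": 0, "ay": 0, "az": 0, "tx": 0, "ty": 0, "tz": -0.19, "claw": 0.54}
    - {"ax": 0, "ay": 0, "az": 0, "tx": 0, "ty": 0, "tz": -0.19, "claw": 0.54}
    - {"ax": 0, "ay": 0, "az": 0, "tx": 0, "ty": 0, "tz": -0.19, "claw": 0.54}
    - {"ax": 0, "ay": 0, "az": 0, "tx": 0, "ty": 0, "tz": -0.13, "claw": 0.54}
    - {"ax": 0, "ay": 0, "az": 0, "tx": 0, "ty": 0, "tz": 0, "claw": 0.54}

```text
clock: 2.65
tool_pos: [0.4966, -0.1139, 0.1885]
tcp_rot: [-0.006, 0.775, 0.632, -0.004]
ft_force: [-0.9, -0.3, -0.3]
gripper_width: 0.0461
grip_force: 0.0
```

```bash
python3 - <<'E'
from h import *
s=get_state();print(s['clock'],s['joints'].round(3),s['tool_pos'].round(4),s['ft_force'].round(1),s['gripper_width'])
snap('wrist','w2');snap('scene','s2')
E
```

```text
2.65 [-0.311  0.415  2.017 -0.     0.724 -0.11 ] [ 0.4966 -0.1139  0.1885] [-0.9 -0.3 -0.3] 0.04609982034269388
```

View pics/w2.png

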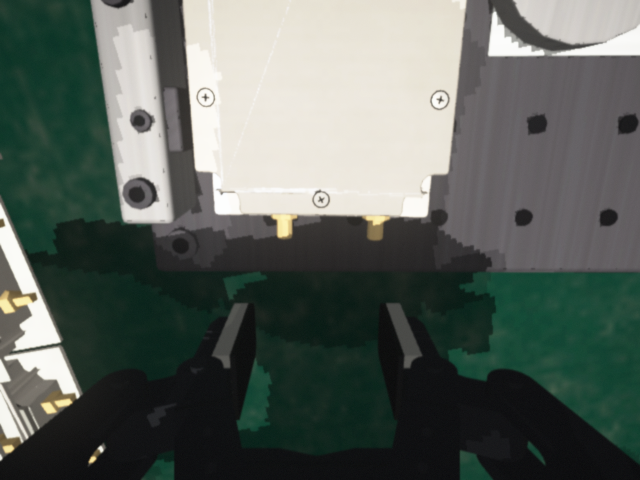

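The wrist view shows the fingertips' inner edges at columns 250 and 382, and the fittings at 275–387, so I need to go about 5 mm right and open slightly. Then I push.

Request:
drive_tool:
  steps:
    - {"ax": 0, "ay": 0, "az": 0, "tx": 0.025, "ty": -0.005, "tz": 0, "claw": 0.59}
    - {"ax": 0, "ay": 0, "az": 0, "tx": 0, "ty": 0, "tz": 0, "claw": 0.59}
    - {"ax": 0, "ay": 0, "az": 0, "tx": 0.008, "ty": 0.04, "tz": 0, "claw": 0.59}
    - {"ax": 0, "ay": 0, "az": 0, "tx": 0.008, "ty": 0.04, "tz": 0, "claw": 0.59}
    - {"ax": 0, "ay": 0, "az": 0, "tx": 0, "ty": 0, "tz": 0, "claw": 0.59}

```text
clock: 3.17
tool_pos: [0.5094, -0.0986, 0.1959]
tcp_rot: [0.001, 0.774, 0.633, 0.001]
ft_force: [-0.1, -0.6, -0.2]
gripper_width: 0.0506
grip_force: 0.0
```

```bash
python3 - <<'E'
from h import *
s=get_state();print(s['clock'],s['joints'].round(3),s['tool_pos'].round(4),s['ft_force'].round(1),s['gripper_width'])
snap('wrist','w3')
E
```

```text
3.1667 [-2.75e-01  4.11e-01  2.00e+00  1.00e-03  7.29e-01 -7.60e-02] [ 0.5094 -0.0986  0.1959] [-0.1 -0.6 -0.2] 0.05062643350407706
```

View pics/w3.png

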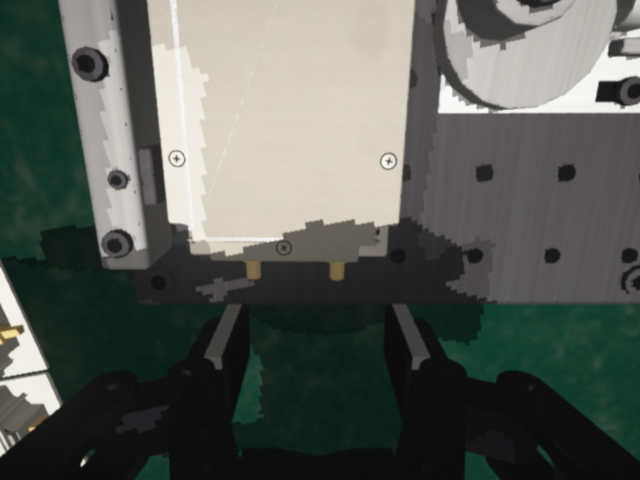

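The right-side offset has now overshot: the finger centre is at column 317 and the fittings' centre at 295. I'll shift about 7 mm left, lower 5 mm, and push in small rows.

Request:
drive_tool:
  steps:
    - {"ax": 0, "ay": 0, "az": 0, "tx": -0.034, "ty": 0.006, "tz": -0.025, "claw": 0.59}
    - {"ax": 0, "ay": 0, "az": 0, "tx": 0, "ty": 0, "tz": 0, "claw": 0.59}
    - {"ax": 0, "ay": 0, "az": 0, "tx": 0.006, "ty": 0.03, "tz": 0, "claw": 0.59}
    - {"ax": 0, "ay": 0, "az": 0, "tx": 0.005, "ty": 0.025, "tz": 0, "claw": 0.59}
    - {"ax": 0, "ay": 0, "az": 0, "tx": 0.005, "ty": 0.025, "tz": 0, "claw": 0.59}
    - {"ax": 0, "ay": 0, "az": 0, "tx": 0.004, "ty": 0.02, "tz": 0, "claw": 0.59}
    - {"ax": 0, "ay": 0, "az": 0, "tx": 0, "ty": 0, "tz": 0, "claw": 0.59}

```text
clock: 3.8
tool_pos: [0.5062, -0.0779, 0.1897]
tcp_rot: [0.0, 0.774, 0.633, 0.0]
ft_force: [-0.4, -1.0, -0.5]
gripper_width: 0.0502
grip_force: 0.0
```

```bash
python3 - <<'E'
from h import *
s=get_state();print(s['clock'],s['joints'].round(3),s['tool_pos'].round(4),s['ft_force'].round(1),s['gripper_width'])
snap('wrist','w4')
E
```

```text
3.8 [-0.238  0.413  2.015  0.     0.713 -0.038] [ 0.5062 -0.0779  0.1897] [-0.4 -1.  -0.5] 0.05019021017806245
```

View pics/w4.png

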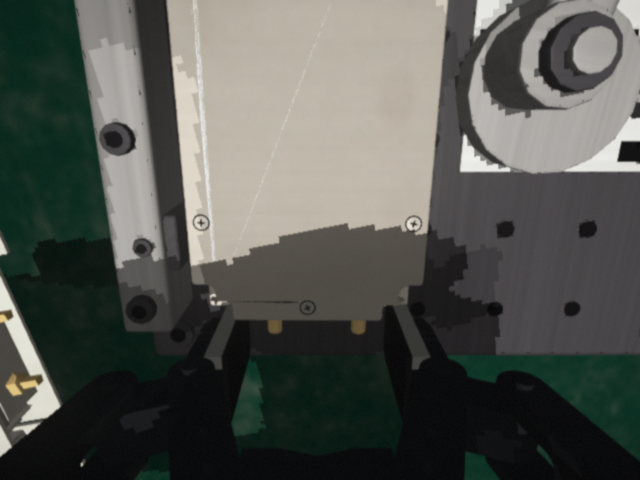

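The fingers straddle the fittings (columns 270–365) and are just at the case end. Pushing in small steps with force checks.

Request:
drive_tool:
  steps:
    - {"ax": 0, "ay": 0, "az": 0, "tx": 0.004, "ty": 0.02, "tz": 0, "claw": 0.59}
    - {"ax": 0, "ay": 0, "az": 0, "tx": 0.004, "ty": 0.02, "tz": 0, "claw": 0.59}
    - {"ax": 0, "ay": 0, "az": 0, "tx": 0.004, "ty": 0.02, "tz": 0, "claw": 0.59}

```text
clock: 4.1
tool_pos: [0.5084, -0.0667, 0.1897]
tcp_rot: [0.0, 0.774, 0.633, -0.0]
ft_force: [-1.1, -2.9, 0.3]
gripper_width: 0.0503
grip_force: 1.2
```

Request:
drive_tool:
  steps:
    - {"ax": 0, "ay": 0, "az": 0, "tx": 0.003, "ty": 0.015, "tz": 0, "claw": 0.59}

```text
clock: 4.18
tool_pos: [0.509, -0.0635, 0.1897]
tcp_rot: [0.0, 0.774, 0.633, -0.0]
ft_force: [-1.3, -3.1, -0.7]
gripper_width: 0.0501
grip_force: 1.2
```

Request:
drive_tool:
  steps:
    - {"ax": 0, "ay": 0, "az": 0, "tx": 0.003, "ty": 0.015, "tz": 0, "claw": 0.59}

```text
clock: 4.27
tool_pos: [0.5096, -0.0619, 0.1898]
tcp_rot: [0.002, 0.773, 0.634, -0.002]
ft_force: [-3.0, -21.0, 0.0]
gripper_width: 0.0507
grip_force: 10.6
```

Request:
drive_tool:
  steps:
    - {"ax": 0, "ay": 0, "az": 0, "tx": 0, "ty": 0, "tz": 0, "claw": 0.59}

```text
clock: 4.35
tool_pos: [0.5096, -0.062, 0.1898]
tcp_rot: [0.002, 0.773, 0.634, -0.001]
ft_force: [-2.0, -11.3, -1.1]
gripper_width: 0.0502
grip_force: 5.6
```

The force jumped to about 21 N at tool fixture x ≈ -83, which means the case is home against the stop. Backing off, lifting, and viewing the lever.

Request:
drive_tool:
  steps:
    - {"ax": 0, "ay": 0, "az": 0, "tx": -0.015, "ty": -0.075, "tz": 0, "claw": 0.59}
    - {"ax": 0, "ay": 0, "az": 0, "tx": -0.015, "ty": -0.075, "tz": 0, "claw": 0.59}
    - {"ax": 0, "ay": 0, "az": 0, "tx": 0, "ty": 0, "tz": 0.18, "claw": 0.59}
    - {"ax": 0, "ay": 0, "az": 0, "tx": 0, "ty": 0, "tz": 0.18, "claw": 0.5}
    - {"ax": 0, "ay": 0, "az": 0, "tx": 0, "ty": 0, "tz": 0.18, "claw": 0.5}
    - {"ax": 0, "ay": 0, "az": 0, "tx": 0, "ty": 0, "tz": 0.18, "claw": 0.5}
    - {"ax": 0, "ay": 0, "az": -0.028, "tx": 0.16, "ty": 0.15, "tz": 0, "claw": 0.5}
    - {"ax": 0, "ay": 0, "az": -0.028, "tx": 0.16, "ty": 0.15, "tz": 0, "claw": 0.5}
    - {"ax": 0, "ay": 0, "az": -0.028, "tx": 0.16, "ty": 0.15, "tz": 0, "claw": 0.5}
    - {"ax": 0, "ay": 0, "az": 0, "tx": 0, "ty": 0, "tz": 0, "claw": 0.5}
    - {"ax": 0, "ay": 0, "az": 0, "tx": 0, "ty": 0, "tz": 0, "claw": 0.5}

```text
clock: 5.27
tool_pos: [0.5957, -0.0032, 0.3335]
tcp_rot: [-0.0, 0.85, 0.527, 0.0]
ft_force: [0.4, -0.3, 0.3]
gripper_width: 0.043
grip_force: 0.0
```

```bash
python3 - <<'E'
from h import *
s=get_state();print(s['clock'],s['joints'].round(3),s['tool_pos'].round(4),s['tcp_rot'].round(3),s['gripper_width'])
snap('wrist','w5')
E
```

```text
5.2667 [-7.900e-02  3.280e-01  1.762e+00  1.000e-03  1.051e+00  3.820e-01] [ 0.5957 -0.0032  0.3335] [-0.     0.85   0.527  0.   ] 0.043009818066631185
```

View pics/w5.png

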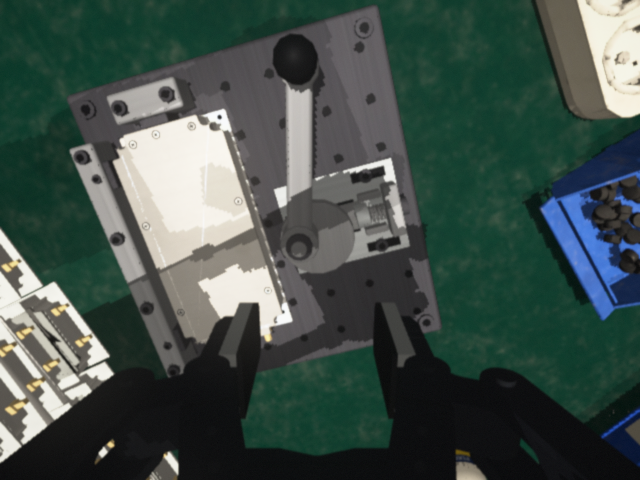

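This view shows the case end against the stop. The knob is at (294,58) and the pivot at (299,244). The plate corners are at (69,97), (378,7) and (440,331).

```bash
python3 - <<'E'
from h import *
F=np.load('fix.npz');R0,t0=F['R'],F['t']
A=np.array([(118,60),(118,-152),(-118,-152)],float);px=[(69,97),(378,7),(440,331)]
B=np.array([ray('w5',*p,.012)[:2]*1000 for p in px])
a=A-A.mean(0);b=B-B.mean(0);th=np.arctan2((a[:,0]*b[:,1]-a[:,1]*b[:,0]).sum(),(a*b).sum())
R=np.array([[np.cos(th),-np.sin(th)],[np.sin(th),np.cos(th)]]);t=B.mean(0)-R@A.mean(0)
print('th',th,t.round(1),'res',(A@R.T+t-B).round(1).tolist())
np.savez('fixw.npz',R=R,t=t,th=th)
for n,u,v,z in(('knob',294,58,.101),('pivot',299,244,.05),('pivot26',299,244,.045),('fence front top1',92,146,.038),('fence2',188,372,.038),('caseR1',228,112,.037),('caseL1',117,143,.037),('caseR2',290,318,.037)):
  p=ray('w5',u,v,z);print(n,(R.T@(p[:2]*1000-t)).round(1),p.round(4))
E
```

```text
th 1.36261257247123 [520.5  20.4] res [[-2.3, 1.9], [1.5, 0.3], [0.8, -2.2]]
knob [ 91.8 -94.2] [0.6316 0.0908 0.101 ]
pivot [ -8.  -67.3] [ 0.5847 -0.0013  0.05  ]
pivot26 [ -9.5 -66.6] [ 0.5838 -0.0026  0.045 ]
fence front top1 [82.1 41.7] [0.4967 0.1094 0.038 ]
fence2 [-86.7  39.4] [ 0.464  -0.0563  0.038 ]
caseR1 [ 80.3 -46. ] [0.5821 0.0895 0.037 ]
caseL1 [80.  26.5] [0.5111 0.1042 0.037 ]
caseR2 [-63.4 -45.1] [ 0.5515 -0.0509  0.037 ]
```

P ≈ 104 mm, so the case becomes tight at q ≈ 1.47, and the current q is about 0.09. Going over the knob and descending to cage it.

Request:
drive_tool:
  steps:
    - {"ax": 0, "ay": 0, "az": 0, "tx": 0.057, "ty": 0.157, "tz": 0, "claw": 0.5}
    - {"ax": 0, "ay": 0, "az": 0, "tx": 0.057, "ty": 0.157, "tz": 0, "claw": 0.5}
    - {"ax": 0, "ay": 0, "az": 0, "tx": 0.057, "ty": 0.157, "tz": 0, "claw": 0.5}
    - {"ax": 0, "ay": 0, "az": 0, "tx": 0, "ty": 0, "tz": 0, "claw": 0.5}
    - {"ax": 0, "ay": 0, "az": 0, "tx": 0, "ty": 0, "tz": -0.12, "claw": 0.5}
    - {"ax": 0, "ay": 0, "az": 0, "tx": 0, "ty": 0, "tz": -0.12, "claw": 0.5}
    - {"ax": 0, "ay": 0, "az": 0, "tx": 0, "ty": 0, "tz": -0.14, "claw": 0.5}
    - {"ax": 0, "ay": 0, "az": 0, "tx": 0, "ty": 0, "tz": -0.13, "claw": 0.5}
    - {"ax": 0, "ay": 0, "az": 0, "tx": 0, "ty": 0, "tz": 0, "claw": 0.5}
    - {"ax": 0, "ay": 0, "az": 0, "tx": 0, "ty": 0, "tz": 0, "claw": 0.5}

```text
clock: 6.15
tool_pos: [0.627, 0.0877, 0.2297]
tcp_rot: [-0.001, 0.851, 0.525, -0.003]
ft_force: [0.3, -0.2, -0.5]
gripper_width: 0.0429
grip_force: 0.0
```

```bash
python3 - <<'E'
from h import *
s=get_state();print(s['clock'],s['joints'].round(3),s['tool_pos'].round(4),s['tcp_rot'].round(3),s['ft_force'].round(1),s['gripper_width'])
snap('wrist','w6')
E
```

```text
6.15 [ 0.07   0.53   1.714 -0.     0.904  0.536] [0.627  0.0877 0.2297] [-0.001  0.851  0.525 -0.003] [ 0.3 -0.2 -0.5] 0.04291265130803559
```

View pics/w6.png

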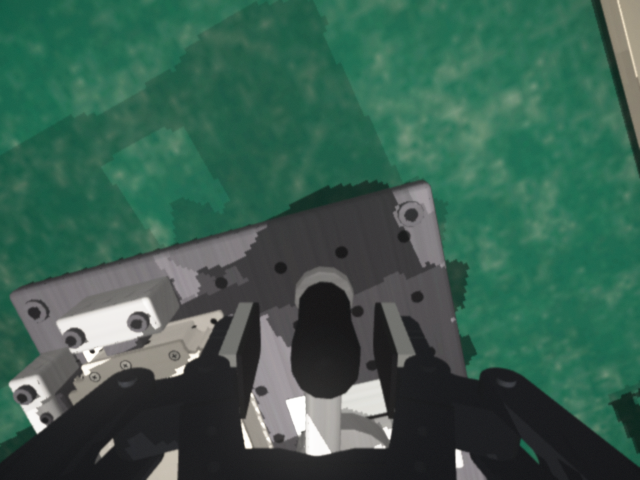

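The knob sits centred between the fingers. I've now used all 10 pictures, so from here I go by force and pixel measurement. Narrowing the cage and swinging the lever along its arc.

Request:
drive_tool:
  newtons: 20
  steps:
    - {"ax": 0, "ay": 0, "az": 0, "tx": 0, "ty": 0, "tz": 0, "claw": 0.31}
    - {"ax": 0, "ay": 0, "az": 0, "tx": 0, "ty": 0, "tz": 0, "claw": 0.31}
    - {"ax": 0, "ay": 0, "az": -0.0318, "tx": 0.063, "ty": -0.004, "tz": 0, "claw": 0.31}
    - {"ax": 0, "ay": 0, "az": -0.0318, "tx": 0.042, "ty": -0.03, "tz": 0, "claw": 0.31}
    - {"ax": 0, "ay": 0, "az": -0.0318, "tx": 0.0395, "ty": -0.034, "tz": 0, "claw": 0.31}
    - {"ax": 0, "ay": 0, "az": -0.0318, "tx": 0.036, "ty": -0.0375, "tz": 0, "claw": 0.31}

```text
clock: 6.7
tool_pos: [0.6649, 0.0684, 0.2331]
tcp_rot: [-0.001, 0.939, 0.344, -0.001]
ft_force: [-3.7, 1.7, 1.0]
gripper_width: 0.0268
grip_force: 1.7
```

Request:
drive_tool:
  steps:
    - {"ax": 0, "ay": 0, "az": -0.0318, "tx": 0.0315, "ty": -0.0415, "tz": 0, "claw": 0.31}
    - {"ax": 0, "ay": 0, "az": -0.0318, "tx": 0.0275, "ty": -0.044, "tz": 0, "claw": 0.31}
    - {"ax": 0, "ay": 0, "az": -0.0318, "tx": 0.023, "ty": -0.0465, "tz": 0, "claw": 0.31}

```text
clock: 6.95
tool_pos: [0.6814, 0.042, 0.2331]
tcp_rot: [-0.001, 0.98, 0.2, -0.0]
ft_force: [-1.9, 3.0, -0.0]
gripper_width: 0.0263
grip_force: 1.7
```

Request:
drive_tool:
  steps:
    - {"ax": 0, "ay": 0, "az": 0, "tx": 0, "ty": 0, "tz": 0, "claw": 0.31}

```text
clock: 7.03
tool_pos: [0.6821, 0.0406, 0.2331]
tcp_rot: [0.0, 0.98, 0.201, 0.001]
ft_force: [-0.3, -0.3, 0.8]
gripper_width: 0.0265
grip_force: 0.0
```

```bash
python3 - <<'E'
from h import *
s=get_state();print(s['clock'],s['joints'].round(3),s['tool_pos'].round(4),s['tcp_rot'].round(3),s['ft_force'].round(1),s['wrist_torque'].round(2),s['gripper_width'])
E
```

```text
7.0333 [-0.004  0.603  1.584  0.     0.953  1.162] [0.6821 0.0406 0.2331] [0.    0.98  0.201 0.001] [-0.3 -0.3  0.8] [ 0.03 -0.01 -0.04] 0.026452317317694395
```

Request:
drive_tool:
  steps:
    - {"ax": 0, "ay": 0, "az": -0.0318, "tx": 0.018, "ty": -0.049, "tz": 0, "claw": 0.31}
    - {"ax": 0, "ay": 0, "az": -0.0318, "tx": 0.0135, "ty": -0.05, "tz": 0, "claw": 0.31}

```text
clock: 7.2
tool_pos: [0.6879, 0.023, 0.2331]
tcp_rot: [-0.001, 0.995, 0.103, 0.001]
ft_force: [-2.4, 3.2, -0.6]
gripper_width: 0.0263
grip_force: 1.7
```

Request:
drive_tool:
  steps:
    - {"ax": 0, "ay": 0, "az": -0.0318, "tx": 0.008, "ty": -0.0515, "tz": 0, "claw": 0.31}

```text
clock: 7.28
tool_pos: [0.6897, 0.0126, 0.2331]
tcp_rot: [-0.001, 0.999, 0.053, 0.001]
ft_force: [-1.4, 3.1, -0.1]
gripper_width: 0.0262
grip_force: 1.8
```

Request:
drive_tool:
  steps:
    - {"ax": 0, "ay": 0, "az": -0.0318, "tx": 0.003, "ty": -0.052, "tz": 0, "claw": 0.31}

```text
clock: 7.37
tool_pos: [0.6905, 0.0021, 0.2332]
tcp_rot: [-0.001, 1.0, 0.003, 0.001]
ft_force: [0.3, 3.2, -1.4]
gripper_width: 0.0262
grip_force: 1.8
```

Request:
drive_tool:
  steps:
    - {"ax": 0, "ay": 0, "az": -0.0318, "tx": -0.002, "ty": -0.052, "tz": 0, "claw": 0.31}

```text
clock: 7.45
tool_pos: [0.6902, -0.0084, 0.2333]
tcp_rot: [-0.001, 0.999, -0.047, 0.002]
ft_force: [0.0, 4.0, -0.8]
gripper_width: 0.0262
grip_force: 2.1
```

Request:
drive_tool:
  steps:
    - {"ax": 0, "ay": 0, "az": -0.0159, "tx": -0.0026, "ty": -0.0264, "tz": 0, "claw": 0.31}

```text
clock: 7.53
tool_pos: [0.6897, -0.0143, 0.2333]
tcp_rot: [-0.001, 0.997, -0.072, 0.002]
ft_force: [1.0, 3.8, -1.6]
gripper_width: 0.0265
grip_force: 2.1
```

Request:
drive_tool:
  steps:
    - {"ax": 0, "ay": 0, "az": -0.0159, "tx": -0.004, "ty": -0.0262, "tz": 0, "claw": 0.31}

```text
clock: 7.62
tool_pos: [0.689, -0.019, 0.2333]
tcp_rot: [-0.001, 0.995, -0.096, 0.002]
ft_force: [1.1, 3.0, -0.7]
gripper_width: 0.0268
grip_force: 2.1
```

Request:
drive_tool:
  steps:
    - {"ax": 0, "ay": 0, "az": -0.0159, "tx": -0.0053, "ty": -0.026, "tz": 0, "claw": 0.31}

```text
clock: 7.7
tool_pos: [0.688, -0.024, 0.2333]
tcp_rot: [-0.001, 0.993, -0.121, 0.002]
ft_force: [1.6, 4.5, -1.8]
gripper_width: 0.0263
grip_force: 2.1
```

Request:
drive_tool:
  steps:
    - {"ax": 0, "ay": 0, "az": -0.0159, "tx": -0.0062, "ty": -0.0257, "tz": 0, "claw": 0.31}

```text
clock: 7.78
tool_pos: [0.6868, -0.029, 0.2333]
tcp_rot: [-0.001, 0.989, -0.146, 0.002]
ft_force: [2.1, 4.2, -1.4]
gripper_width: 0.0263
grip_force: 2.4
```

Request:
drive_tool:
  steps:
    - {"ax": 0, "ay": 0, "az": -0.0127, "tx": -0.006, "ty": -0.0204, "tz": 0, "claw": 0.31}

```text
clock: 7.87
tool_pos: [0.6858, -0.0331, 0.2334]
tcp_rot: [-0.002, 0.986, -0.165, 0.003]
ft_force: [2.1, 5.1, -3.1]
gripper_width: 0.0264
grip_force: 2.8
```

```bash
python3 - <<'E'
from h import *
s=get_state();print(s['clock'],s['tool_pos'].round(4),s['ft_force'].round(1),s['wrist_torque'].round(2))
E
```

```text
7.8667 [ 0.6858 -0.0331  0.2334] [ 2.1  5.1 -3.1] [ 0.7  -0.37 -0.04]
```

Request:
drive_tool:
  steps:
    - {"ax": 0, "ay": 0, "az": -0.0127, "tx": -0.0066, "ty": -0.02, "tz": 0, "claw": 0.31}

```text
clock: 7.95
tool_pos: [0.6846, -0.0369, 0.2333]
tcp_rot: [-0.002, 0.983, -0.185, 0.003]
ft_force: [2.8, 5.2, -2.3]
gripper_width: 0.0264
grip_force: 2.9
```

Request:
drive_tool:
  steps:
    - {"ax": 0, "ay": 0, "az": -0.0127, "tx": -0.0074, "ty": -0.0197, "tz": 0, "claw": 0.31}

```text
clock: 8.03
tool_pos: [0.6833, -0.0407, 0.2334]
tcp_rot: [-0.002, 0.979, -0.204, 0.003]
ft_force: [4.3, 4.8, -2.8]
gripper_width: 0.0264
grip_force: 3.1
```

```bash
python3 - <<'E'
from h import *
s=get_state();print(s['clock'],s['tool_pos'].round(4),s['ft_force'].round(1),s['wrist_torque'].round(2),s['grip_force'])
for n in('top','scene'):snap(n,n+'7')
E
```

```text
8.0333 [ 0.6833 -0.0407  0.2334] [ 4.3  4.8 -2.8] [ 0.69 -0.55 -0.01] 3.072321483195992
```

Request:
drive_tool:
  steps:
    - {"ax": 0, "ay": 0, "az": -0.0127, "tx": -0.0081, "ty": -0.0194, "tz": 0, "claw": 0.31}

```text
clock: 8.22
tool_pos: [0.6819, -0.0444, 0.2334]
tcp_rot: [-0.002, 0.975, -0.223, 0.003]
ft_force: [5.2, 4.4, -3.1]
gripper_width: 0.0266
grip_force: 3.3
```

Request:
drive_tool:
  steps:
    - {"ax": 0, "ay": 0, "az": 0, "tx": 0, "ty": 0, "tz": 0, "claw": 0.31}

```text
clock: 8.3
tool_pos: [0.6818, -0.0452, 0.2334]
tcp_rot: [-0.001, 0.975, -0.224, 0.003]
ft_force: [4.4, 4.8, -1.7]
gripper_width: 0.0268
grip_force: 2.4
```

The force profile says it became tight at tool q ≈ 1.46, and the tool is now about 1.62. Releasing, lifting, and returning to the earlier viewpoint to measure pivot and case shift.

Request:
drive_tool:
  steps:
    - {"ax": 0, "ay": 0, "az": 0, "tx": 0.002, "ty": 0.005, "tz": 0, "claw": 0.5}
    - {"ax": 0, "ay": 0, "az": 0, "tx": 0, "ty": 0, "tz": 0, "claw": 0.5}
    - {"ax": 0, "ay": 0, "az": 0, "tx": 0, "ty": 0, "tz": 0, "claw": 0.5}
    - {"ax": 0, "ay": 0, "az": 0, "tx": 0, "ty": 0, "tz": 0.125, "claw": 0.5}
    - {"ax": 0, "ay": 0, "az": 0, "tx": 0, "ty": 0, "tz": 0.125, "claw": 0.5}
    - {"ax": 0, "ay": 0, "az": 0, "tx": 0, "ty": 0, "tz": 0.125, "claw": 0.5}
    - {"ax": 0, "ay": 0, "az": 0, "tx": 0, "ty": 0, "tz": 0.125, "claw": 0.5}

```text
clock: 8.88
tool_pos: [0.6804, -0.0453, 0.3327]
tcp_rot: [0.0, 0.975, -0.224, -0.0]
ft_force: [-0.3, -0.1, -1.0]
gripper_width: 0.0426
grip_force: 0.0
```

Request:
drive_tool:
  steps:
    - {"ax": 0, "ay": 0, "az": 0.039, "tx": -0.04, "ty": 0.02, "tz": 0, "claw": 0.5}
    - {"ax": 0, "ay": 0, "az": 0.039, "tx": -0.04, "ty": 0.02, "tz": 0, "claw": 0.5}
    - {"ax": 0, "ay": 0, "az": 0.039, "tx": -0.04, "ty": 0.02, "tz": 0, "claw": 0.5}
    - {"ax": 0, "ay": 0, "az": 0.039, "tx": -0.04, "ty": 0.02, "tz": 0, "claw": 0.5}
    - {"ax": 0, "ay": 0, "az": 0.039, "tx": -0.04, "ty": 0.02, "tz": 0, "claw": 0.5}
    - {"ax": 0, "ay": 0, "az": 0.039, "tx": -0.04, "ty": 0.02, "tz": 0, "claw": 0.5}
    - {"ax": 0, "ay": 0, "az": 0.039, "tx": -0.04, "ty": 0.02, "tz": 0, "claw": 0.5}
    - {"ax": 0, "ay": 0, "az": 0.039, "tx": -0.04, "ty": 0.02, "tz": 0, "claw": 0.5}
    - {"ax": 0, "ay": 0, "az": 0.039, "tx": -0.04, "ty": 0.02, "tz": 0, "claw": 0.5}
    - {"ax": 0, "ay": 0, "az": 0.039, "tx": -0.04, "ty": 0.02, "tz": 0, "claw": 0.5}
    - {"ax": 0, "ay": 0, "az": 0.039, "tx": -0.04, "ty": 0.01, "tz": 0, "claw": 0.5}
    - {"ax": 0, "ay": 0, "az": 0.039, "tx": 0, "ty": 0, "tz": 0, "claw": 0.5}

```text
clock: 9.88
tool_pos: [0.5911, -0.0028, 0.3316]
tcp_rot: [-0.0, 0.871, 0.491, -0.001]
ft_force: [0.3, 0.0, -1.0]
gripper_width: 0.0425
grip_force: 0.0
```

Request:
drive_tool:
  steps:
    - {"ax": 0, "ay": 0, "az": 0.029, "tx": 0, "ty": 0, "tz": 0, "claw": 0.5}
    - {"ax": 0, "ay": 0, "az": 0, "tx": 0, "ty": 0, "tz": 0, "claw": 0.5}
    - {"ax": 0, "ay": 0, "az": 0, "tx": 0, "ty": 0, "tz": 0, "claw": 0.5}

```text
clock: 10.13
tool_pos: [0.5926, -0.0033, 0.3319]
tcp_rot: [0.0, 0.851, 0.526, -0.0]
ft_force: [-0.6, -0.1, -0.4]
gripper_width: 0.0427
grip_force: 0.0
```

```bash
cat > m.py <<'E'
from h import *
import sys
# pivot bolt (pin head) in w5 vs the new view; template matched, cast on same plane, fixture axes; static holes remove the bias
F=np.load('fix.npz');R=F['R']
new=sys.argv[1]; s=get_state(); print(s['tool_pos'].round(4),s['tcp_rot'].round(3)); snap('wrist',new)
a=cv2.cvtColor(np.load('pics/w5.npz')['f'],cv2.COLOR_RGB2GRAY);b=cv2.cvtColor(np.load(f'pics/{new}.npz')['f'],cv2.COLOR_RGB2GRAY)
def tr(n,u,v,z,h=9,S=30):
    T=a[v-h:v+h+1,u-h:u+h+1]; p0=ray('w5',u,v,z); c=np.rint(proj(new,p0)).astype(int)
    W=b[c[1]-S:c[1]+S+1,c[0]-S:c[0]+S+1]; m=cv2.matchTemplate(W,T,cv2.TM_CCOEFF_NORMED)
    _,k,_,(x,y)=cv2.minMaxLoc(m)
    def sub(l,c_,r): return (l-r)/(2*(l-2*c_+r))
    if 0<x<m.shape[1]-1 and 0<y<m.shape[0]-1: x,y=x+sub(m[y,x-1],m[y,x],m[y,x+1]),y+sub(m[y-1,x],m[y,x],m[y+1,x]) 
    q=ray(new,c[0]-S+x+h,c[1]-S+y+h,z); print(n,'score %.2f'%k,'shift mm',((R.T@(q-p0)[:2])*1000).round(2))
tr('pivot',299,244,.048,7)
tr('fence bolt1',117,239,.038);tr('stopbolt',167,93,.038);tr('plate bolt',365,27,.012);tr('plate bolt2',426,321,.012);tr('slide screw',380,244,.02);tr('slide screw2',368,176,.02)
tr('case1',192,127,.037,7,20);tr('case2',238,201,.037,7,20);tr('case3',146,226,.037,7,20)
E
python3 m.py w8
```

```text
[ 0.5926 -0.0033  0.3319] [ 0.     0.851  0.526 -0.   ]
pivot score 0.99 shift mm [ 0.09 -1.01]
fence bolt1 score 0.98 shift mm [-0.02  0.01]
stopbolt score 0.98 shift mm [ 0.02 -0.03]Traceback (most recent call last):
  File "m.py", line 15, in <module>
    tr('fence bolt1',117,239,.038);tr('stopbolt',167,93,.038);tr('plate bolt',365,27,.012);tr('plate bolt2',426,321,.012);tr('slide screw',380,244,.02);tr('slide screw2',368,176,.02)
                                                              ~~^^^^^^^^^^^^^^^^^^^^^^^^^^
  File "m.py", line 9, in tr
    W=b[c[1]-S:c[1]+S+1,c[0]-S:c[0]+S+1]; m=cv2.matchTemplate(W,T,cv2.TM_CCOEFF_NORMED)
                                            ~~~~~~~~~~~~~~~~~^^^^^^^^^^^^^^^^^^^^^^^^^^
cv2.error: OpenCV(4.12.0) /io/opencv/modules/imgproc/src/templmatch.cpp:1179: error: (-215:Assertion failed) _img.size().height <= _templ.size().height && _img.size().width <= _templ.size().width in function 'matchTemplate'
```

```bash
sed -i "/^tr('fence/d" m.py; echo "tr('case4',268,290,.037,7,20);tr('case5',156,134,.037,7,20);tr('case6',181,312,.037,7,20);tr('spring',375,212,.03,9)" >> m.py; python3 m.py w9
```

```text
[ 0.5927 -0.0033  0.3319] [0.    0.851 0.526 0.   ]
pivot score 0.99 shift mm [ 0.06 -0.99]
case1 score 0.95 shift mm [-0.02  3.27]
case2 score 0.92 shift mm [-0.06  3.2 ]
case3 score 0.91 shift mm [-0.21  3.51]
case4 score 0.98 shift mm [-0.16  3.38]
case5 score 0.92 shift mm [0.09 3.31]
case6 score 0.98 shift mm [0.13 3.49]
spring score 0.71 shift mm [-0.4  -0.43]
```

The pivot has been pushed back 1.0 mm, which is a sound hold. The case moved 3.3 mm evenly to the fence with no shift away from the stop, and the arm is clear of everything.

```bash
python3 -c "
from h import *
print(finish_job())"
```

```text
the job is handed in; nothing more can be done
None
```

Job handed in at about 10 s of robot time: the case was pushed home against the end stop (about 21 N at contact), then clamped against the fence with the cam slide about 1.0 mm back (0.5–3 mm is sound), the lever released, the arm clear, and no other object touched.

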